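Square a bracket in the jig and clip it to its tab

TASK

Turn the aluminium bracket square in the plywood jig: with its corner bearing on the peg, push the inside of the flange at the diagonally opposite corner until the flange is pressed firmly against the upright steel tab, feeling for the contact rather than forcing it. Then take the spring clip off its rack by squeezing its tabs, set it upright over flange and tab together, fully down, and let it close on both. Leave the bracket flat on the board and all the other things on the bench where they are.

Things in the scene. Friction and masses are not known exactly. Their poses are not given: they have to be found in the camera images.
- jig: Fixed plywood board, 270 (x) x 200 (y) x 10 mm. Origin: centre of its underside, on the bench; top at z = 10 mm. On it stand two steel stops, the tab and the peg, screwed to one slotted slide that may be set anywhere within +-6 mm along the jig's y; both shift together, so their true place must be felt or seen. The 120 mm wide bracket goes between them with 3 mm to spare.
- tab_nominal (a point): Where the tab's top centre would be with the slide at mid setting (jig x = 52.5, y = -64, z = 38 mm); the real one is up to 6 mm off in the jig's y. Tab: fixed upright strip 75 mm long along the jig's x (x = 15 to 90 mm), 4 mm thick, 28 mm above the board; its inner face (mid setting y = -62 mm) looks to +y.
- peg_nominal (a point): Where the peg's top centre would be with the slide at mid setting (jig x = -60, y = 68, z = 40 mm); shifted like the tab. Peg: fixed round post 14 mm across, 30 mm above the board.
- bracket: Loose aluminium L bracket, about 0.3 kg: plate 180 (x) x 120 (y) x 4 mm with an upright flange along one long edge. Origin: under the plate's corner beside the peg; plate at x = 0..180, y = -120..0 mm. It lies on the board turned 20 to 29 degrees anticlockwise (seen from above) of square; square is x parallel to the jig's x. It slides on the board at 1 to 3 N.
- flange_mid (a point): Middle of the top edge of the bracket's flange (bracket x = 90, y = -118.5, z = 36 mm). The flange is 3 mm thick (y = -120 to -117 mm), 36 mm tall from the bracket's underside and runs the whole 180 mm. Its outer face goes against the tab; its far end (x = 180 mm) starts 30 to 70 mm short of it. Pushing the flange's inside near x = 160 mm towards the jig's -y turns the bracket.
- rack: Fixed stand: a foot 130 x 70 x 8 mm with an upright steel strip on it, 120 mm long (x), 4 mm thick, its top 60 mm above the bench, on which the clip is kept. Origin: under its centre.
- clip: Loose plastic spring clip, 40 mm wide (x), 92 mm tall, 90 g, upright on the rack's strip. Its halves cross over and slide along y: squeezing the two upright tabs at the top opens the jaws below. Origin: bottom of the fixed jaw, on its gripping face. Fixed half: jaw y = -5..0 mm, outer face of its tab at y = +27 mm. The tabs' outer faces are flat from z = 30 to 92 mm.
- clip_jaw (a joint): Jaw opening q in m: 0 shut, about 0.004 on the rack, 0.016 open at a firm stop. Sliding half: jaw face at y = q, outer face of its tab at y = -27 mm + q; so the middle of the jaws and of the tabs is at y = q/2. Over the tabs: 54 mm shut, 38 mm open. Spring: 3 N shut, 9 N open; a squeeze of 20 to 30 N holds it at its stop. Flange and tab together: 7 mm.
- clip_crotch (a point): The clip's crotch, 30 mm above the clip's origin: below it the jaws are free, and it rests on top of what is clipped (on the flange's top edge when fully down).
- board: Bystander: small bare circuit board, green, 110 x 80 mm, lying flat. Origin under its centre.
- bowl: Bystander: shallow steel bowl, 90 mm across, 30 mm high. Origin under its centre.
- driver: Bystander: screwdriver lying on the bench. Origin under its centre.
- tape: Bystander: roll of black tape, 90 mm across, 24 mm high. Origin under its centre.
- can: Bystander: metal can, 56 mm across, 130 mm tall. Origin under its centre.
- trim: Bystander: black plastic trim strip, 160 x 50 x 24 mm. Origin under its centre.
Things that resemble listed ones, but are neither listed nor needed, are in the scene too. Leave any pink look-alike of the clip alone. What is shaped like the bracket but green is not meant.

How it is judged:
By the outcome, as a careful person would: the job done as asked, in the order asked, and still so for the second after the job is handed in, with the robot touching nothing.
It also fails if it takes over 61 s, if anything falls off the work surface, if the arm or the gripper's body presses on something with over 40 N, if the wrist force passes 120 N, or if a joint passes its speed limit or range.

ROBOT

A 6-joint arm with a two-finger parallel gripper is mounted at the origin on the work surface. World frame = base frame: x ahead of the robot, y to its left, z up, the work surface at z = 0. Lengths are in m, angles in rad, forces in N, time in s.
With the tool pointing down it reaches from about 0.35 to 0.975 m from the base axis. Payload 4.9 kg.
Tool frame: the origin (TCP) lies at the very end of the fingers, on their centre line; the grasp point (between the pads) lies ctrl.grip_point_offset behind it (ctrl.grip_point_offset is the distance from the TCP to the grasp point, in m); z points along the fingers, y is the direction in which the jaws open and shut (so a half turn about z gives the same grasp; the last joint's range is limited). The gripper opens to 85 mm and grips with 20 to 120 N. Pads are 22 mm wide; open, the fingers measure 114 mm over their backs; the gripper's body (76 mm by 85 mm) begins 54 mm behind the grasp point. The pads swing forward as they close: fully open they stand 13 mm farther back than shut.
Start: joints at [-1.412, 0.053, 1.613, -0, 1.476, -0.119], TCP at [0.171, -0.601, 0.231] pointing down, gripper open.
Joint ranges: [-3.01, 3.01], [-1.01, 2.22], [0.06, 2.58], [-1.02, 4.17], [0.09, 2.62], [-3.14, 3.14]. Speed limits (rad/s): [2.57, 2.57, 3.14, 3.14, 3.14, 3.14].

INTERFACE

Orientations are given as a rotation vector (axis times angle).
In Python, from station import ctrl gives the robot as it stands. The module is installed in compiled form; this text tells all that it offers.
- The arm moves only by the shell command python3 -m creep 'ROWS' [FORCE]. ROWS is JSON, a list of rows, each a list of 5 numbers: the closure in counts, from 0 (fully open) to 255 (shut), then the shift along the tool's x, y, z in mm, then the turn about the tool's z in rad. A call has 1 to 12 rows; each row is the pose to reach, as a shift and turn from the pose commanded when the call began, along the tool's axes at that moment; what a row does not reach only later rows make up. A row lasts 1/12 s, in which the tool goes at most 41.7 mm and 7.16 degrees, less where a joint would pass 70% of its speed; a pose out of reach is approached as far as the arm can. A call with a gripper value outside its range is refused whole. The fingers move at their own pace and stop on an object; FORCE is the grip in N (left out, the last holds). Time passes only in rows, so rows that repeat a pose let the fingers close. It gives the time, the measured TCP pose, the force and the opening at its end, in the units of the state.
- ctrl.get_obs(): the state, without advancing time (a new reading comes with each control period).
- ctrl.get_image(name): name is "side" or "top"; returns the picture (400x640x3 uint8, red, green, blue); there is no depth.
- ctrl.calibration(name): a dict with "fx", "fy", "cx", "cy" (pixels), "k1" (the pictures are not rectified: a ray, as slopes to the right and down, at radius r is drawn at 1 + k1 r^2 times it, then the intrinsics apply), "R" (3x3) and "t" (3): a world point X has camera coordinates R X + t. Camera axes: x right, y down, z forward; pixel columns grow to the right and rows downward; lengths in m; the calibration is good to about 2 mm. A picture is of the moment at which its call begins. calibration takes no time and is no camera call.
- ctrl.finish_job(): hands the job in, once; it reports no verdict.
Trained networks look in the newest picture that a camera, given by its name, has taken for a name from the list of things; names that differ only in an ending like _2 or _b are one class to them, and where a whole thing is asked for, a point or a joint stands for the part that bears it (a point fixed in the world has none). Each returns a list of dicts, best first, with "conf" (0 to 1); they miss things now and then, are a little off and sometimes report something else, mostly with a low value. They report only what shows in the picture. A call takes as long as a camera call. They do not tell look-alikes from the thing itself.
- ctrl.boxes_of(camera, label): "rect" ([left, top, width, height] in pixels, round what is visible of it).
- ctrl.outline_of(camera, label): "mask" (400x640 bool, what is visible of it) and "rect" ([left, top, width, height] in pixels, round what is visible of it).
The state is a dict: "t": time; "q": joint angles; "dq": joint speeds; "effort": joint torques, N m; "tool_pos": TCP position; "tool_rot": TCP orientation; "contact_force": force on the tool from outside, world axes, zero at the start; "wrist_torque": the same for the moment, N m; "opening": finger opening in m.
Only numpy, scipy, OpenCV 4.12 (cv2) and the standard library are available. Lean on these libraries where they do the work, as an engineer would, in place of code of your own. Each camera call takes 0.05 s, during which the arm holds its last target. There are 200 camera calls.

## Working session

There is one attempt and no reset: what is moved stays moved. The work goes in short steps, Python scripts to look and compute and a shell command to move; the robot and the scene stay as the last step left them, time stands still between calls to the robot, and variables do not carry over. Pictures are saved under pics/ and viewed, about 8 in all and at most 12, crops included, and the job is handed in when it is done.

```bash
mkdir -p pics
cat > h.py <<'E'
import numpy as np, cv2
from scipy.spatial.transform import Rotation as Ro
from station import ctrl
def cal(n):
    c=ctrl.calibration(n); return c,np.array(c["R"]),np.array(c["t"])
def proj(n,X):
    c,R,t=cal(n); p=np.atleast_2d(X)@R.T+t; s=p[:,:2]/p[:,2:]; s=s*(1+c["k1"]*(s**2).sum(1,keepdims=True))
    return s*[c["fx"],c["fy"]]+[c["cx"],c["cy"]]
def ray(n,uv):
    c,R,t=cal(n); d=(np.atleast_2d(uv)-[c["cx"],c["cy"]])/[c["fx"],c["fy"]]; s=d.copy()
    for _ in range(20): s=d/(1+c["k1"]*(s**2).sum(1,keepdims=True))
    return -R.T@t, np.c_[s,np.ones(len(s))]@R
def atz(n,uv,z):
    o,d=ray(n,uv); return o+d*((z-o[2])/d[:,2:])
def tri(n1,a,n2,b):
    o1,d1=ray(n1,a);o2,d2=ray(n2,b);out=[]
    for x,y in zip(d1,d2):
        s=np.linalg.lstsq(np.c_[x,-y],o2-o1,rcond=None)[0];p,q=o1+s[0]*x,o2+s[1]*y;out.append(np.r_[(p+q)/2,np.linalg.norm(p-q)])
    return np.array(out)
def save(n,f,roi=None,k=1):
    im=ctrl.get_image(n)
    cv2.imwrite("pics/raw_"+f,im[:,:,::-1])
    if roi: x,y,w,h=roi; im=im[y:y+h,x:x+w]
    cv2.imwrite("pics/"+f,cv2.resize(im,None,fx=k,fy=k,interpolation=cv2.INTER_CUBIC)[:,:,::-1])
def totool(dw):
    o=ctrl.get_obs(); return Ro.from_rotvec(o["tool_rot"]).inv().apply(dw)
E
python3 - <<'E'
from h import *
np.set_printoptions(precision=3,suppress=True)
save("top","t1.png"); save("side","s1.png")
o=ctrl.get_obs(); print(o); print(ctrl.grip_point_offset, Ro.from_rotvec(o["tool_rot"]).as_matrix())
for n in("top","side"):
    c,R,t=cal(n); print(n,c["fx"],c["k1"],-R.T@t,R[2])
    for l in("bracket","clip","rack","jig"):
        print(l,[(round(b["conf"],2),np.round(b["rect"]).astype(int).tolist()) for b in ctrl.boxes_of(n,l)])
E
```

```text
{'t': 0.1, 'q': array([-1.412,  0.053,  1.614,  0.   ,  1.476, -0.119]), 'dq': array([-0.002, -0.001, -0.003,  0.   , -0.   , -0.001]), 'effort': array([  0.001, -39.49 , -37.136,  -0.   ,   0.004,   0.   ]), 'tool_pos': array([ 0.171, -0.6  ,  0.23 ]), 'tool_rot': array([-3.109, -0.435,  0.   ]), 'contact_force': array([ 0.262, -0.246,  0.275]), 'wrist_torque': array([-0.016, -0.063, -0.007]), 'opening': 0.08515902679994128}
0.0187 [[ 0.962  0.274 -0.   ]
 [ 0.274 -0.962  0.002]
 [ 0.    -0.002 -1.   ]]
top 402.9003258345877 -0.0009008916643354635 [ 0.452 -0.007  1.135] [ 0.032  0.002 -0.999]
bracket [(0.81, [194, 243, 82, 68]), (0.58, [229, 132, 67, 78])]
clip [(0.8, [410, 200, 26, 16]), (0.5, [409, 244, 27, 23]), (0.34, [339, 109, 32, 37])]
rack [(0.66, [394, 179, 36, 52]), (0.42, [217, 117, 88, 109])]
jig [(0.77, [218, 117, 87, 109])]
side 512.260736086347 -0.13870067341126685 [ 0.228 -1.224  0.877] [ 0.187  0.824 -0.535]
bracket [(0.84, [303, 175, 62, 30]), (0.67, [234, 173, 38, 32]), (0.35, [403, 250, 39, 30])]
clip [(0.82, [276, 257, 25, 39]), (0.74, [311, 253, 59, 45]), (0.64, [327, 236, 22, 40]), (0.23, [287, 169, 100, 46])]
rack [(0.88, [314, 252, 52, 42])]
jig [(0.79, [288, 164, 98, 46]), (0.49, [267, 138, 42, 18]), (0.21, [403, 252, 36, 25])]
```

```bash
sleep 1; ls pics
```

```text
raw_s1.png
raw_t1.png
s1.png
t1.png
```

View pics/t1.png

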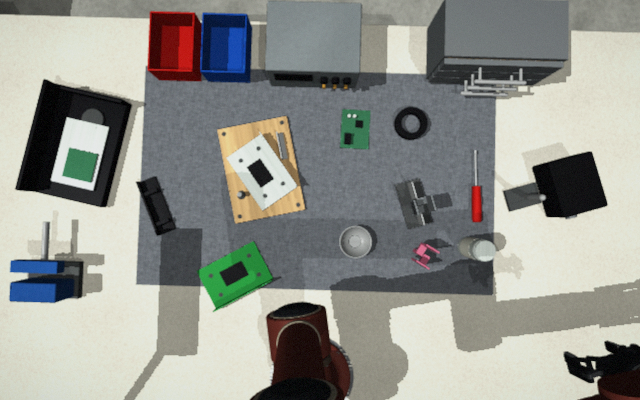

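View pics/s1.png

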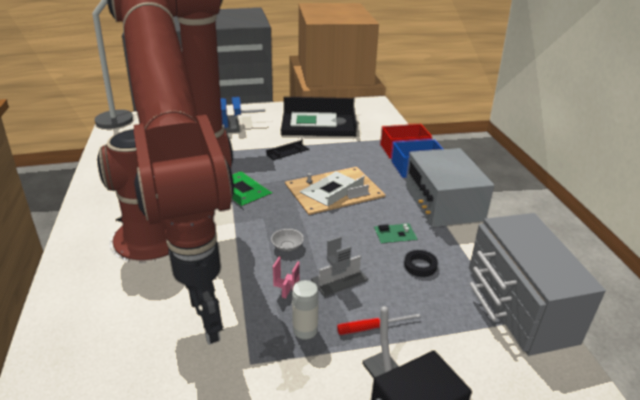

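Top: the jig is at (261,170) with the peg at (242,195) and the tab at (283,145). The bracket is the white plate, and the grey clip on its rack is near (415,200). The pink look-alike is at (426,253), and the green bracket at (236,275). I'll zoom in with a montage.

Run:
```python
from h import *
T=cv2.imread("pics/raw_t1.png");S=cv2.imread("pics/raw_s1.png")
def c(im,x,y,w,h): return cv2.resize(im[y:y+h,x:x+w],(400,300),interpolation=cv2.INTER_CUBIC)
m=np.vstack([np.hstack([c(T,190,110,160,120),c(S,276,150,120,90)]),np.hstack([c(T,380,165,80,60),c(S,306,225,80,60)])])
cv2.imwrite("pics/m1.png",m)
```

```text
(no output)
```

View pics/m1.png

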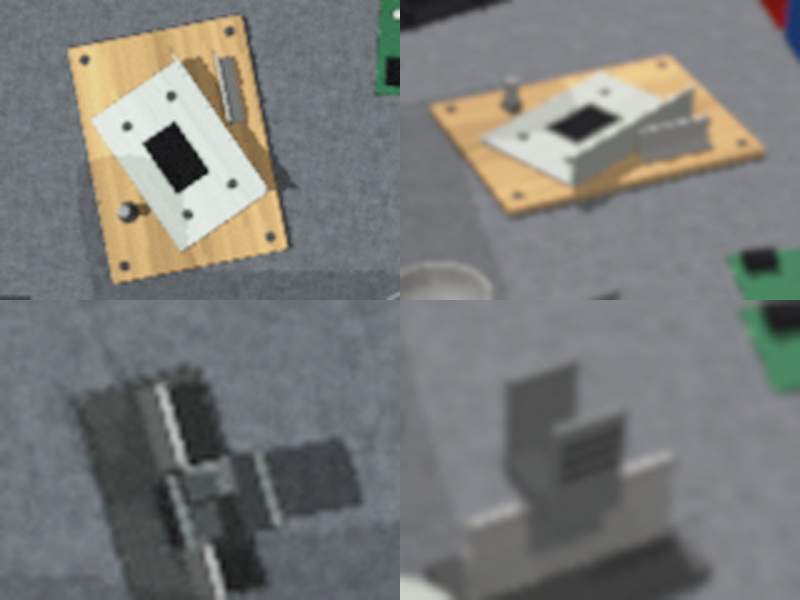

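Run:
```python
from h import *
np.set_printoptions(precision=4,suppress=True)
tl=lambda p:np.array(p)/2.5+[190,110]
tr=lambda p:np.array(p)/[400/120,300/90]+[276,150]
bl=lambda p:(np.array(p)-[0,300])/5+[380,165]
br=lambda p:(np.array(p)-[400,300])/5+[306,225]
trr=lambda p:tr(np.array(p)-[400,0])
print("jig corners top",atz("top",tl([[68,48],[243,14],[288,248],[113,283]]),.01))
print("jig corners side(order TL? L,far,right,near)",atz("side",trr([[430,104],[668,56],[765,155],[511,214]]),.01))
print("peg tri",tri("top",[tl([127,211])],"side",[trr([511,82])]), atz("top",[tl([127,211])],.04))
print("tab top ends",atz("top",tl([[219,57],[231,122]]),.038), "side",atz("side",trr([[709,119],[638,133]]),.038))
print("plate left corners",atz("top",tl([[93,120],[182,248]]),.014),"right low",atz("top",tl([[267,188]]),.014))
print("flange top far",tri("top",[tl([178,57])],"side",[trr([692,91])]),"near",tri("top",[tl([264,186])],"side",[trr([573,163])]))
print("strip ends z60",atz("top",bl([[158,385],[214,600]]),.06),"side",atz("side",br([[466,524],[674,457]]),.06))
print("tabs top z.122 top:",atz("top",bl([[174,478],[190,543],[260,455],[277,523]]),.122))
print("side:",atz("side",br([[507,382],[577,364],[553,430],[626,411]]),.122))
print("tri", tri("top",bl([[190,543],[174,478],[277,523],[260,455]]),"side",br([[507,382],[577,364],[553,430],[626,411]])))
```

```text
jig corners top [[0.6813 0.2839 0.01  ]
 [0.7255 0.0885 0.01  ]
 [0.4639 0.0299 0.01  ]
 [0.4191 0.2238 0.01  ]]
jig corners side(order TL? L,far,right,near) [[0.4221 0.2243 0.01  ]
 [0.6817 0.2807 0.01  ]
 [0.7234 0.077  0.01  ]
 [0.4662 0.0206 0.01  ]]
peg tri [[0.4994 0.2054 0.0386 0.0015]] [[0.4986 0.2052 0.04  ]]
tab top ends [[0.6704 0.1109 0.038 ]
 [0.5994 0.0954 0.038 ]] side [[0.6738 0.1058 0.038 ]
 [0.6005 0.0924 0.038 ]]
plate left corners [[0.6003 0.2519 0.014 ]
 [0.4603 0.1476 0.014 ]] right low [[0.53   0.0552 0.014 ]]
flange top far [[0.6696 0.1552 0.0408 0.002 ]] near [[0.5306 0.0574 0.0342 0.0001]]
strip ends z60 [[ 0.5443 -0.2538  0.06  ]
 [ 0.4305 -0.2861  0.06  ]] side [[ 0.4325 -0.2912  0.06  ]
 [ 0.5463 -0.2593  0.06  ]]
tabs top z.122 top: [[ 0.4924 -0.2486  0.122 ]
 [ 0.4599 -0.2574  0.122 ]
 [ 0.5052 -0.2916  0.122 ]
 [ 0.4713 -0.3008  0.122 ]]
side: [[ 0.4574 -0.2624  0.122 ]
 [ 0.4943 -0.2543  0.122 ]
 [ 0.471  -0.3027  0.122 ]
 [ 0.5087 -0.2947  0.122 ]]
tri [[ 0.4592 -0.2581  0.1185  0.0015]
 [ 0.494  -0.2498  0.1186  0.003 ]
 [ 0.4713 -0.3012  0.1208  0.0001]
 [ 0.5072 -0.2926  0.1203  0.004 ]]
```

The measurements agree with the text: the clip tabs are 120 mm up, the peg 39 mm, and the jig yaw is 12.8°. The bracket stands about 24° off square, and the slide offset is around −1.5 mm. Next I close the fingers and go over the inside of the flange at bracket x≈160.

```bash
python3 -m creep '[[255,657,-612,0,0.055],[255,657,-612,0,0.055],[255,657,-612,0,0.055],[255,657,-612,0,0.055],[255,657,-612,0,0.055],[255,657,-612,0,0.055],[255,657,-612,0,0.055],[255,657,-612,0,0.055],[255,657,-612,0,0.055],[255,657,-612,0,0.055],[255,657,-612,0,0.055],[255,657,-612,0,0.055]]' 25
python3 - <<'E'
from h import *
o=ctrl.get_obs(); print(o["tool_pos"],o["opening"],Ro.from_rotvec(o["tool_rot"]).as_matrix()[:,0],totool(np.array([.635,.167,.12])-o["tool_pos"])*1e3)
E
```

```text
t: 1.5
tool_pos: [0.4305, -0.1711, 0.2318]
tool_rot: [3.121, 0.349, 0.002]
contact_force: [0.8, -0.2, -0.1]
opening: -0.0001
[ 0.43045163 -0.17106111  0.23180105] -6.617339411227135e-05 [0.97531737 0.22080531 0.00102444] [ 274.03073089 -284.66757126  111.78709728]
```

```bash
python3 -m creep '[[255,274,-285,50,0],[255,274,-285,50,0],[255,274,-285,50,0],[255,274,-285,50,0],[255,274,-285,50,0],[255,274,-285,50,0],[255,274,-285,50,0],[255,274,-285,50,0],[255,274,-285,50,0],[255,274,-285,110,0],[255,274,-285,150,0],[255,274,-285,150,0]]'
python3 - <<'E'
from h import *
o=ctrl.get_obs(); print(o["tool_pos"],totool(np.array([.635,.167,.026])-o["tool_pos"])*1e3,o["contact_force"])
save("side","s2.png",(276,120,120,90),5)
E
```

```text
t: 2.5
tool_pos: [0.6322, 0.1669, 0.0766]
tool_rot: [3.122, 0.352, -0.008]
contact_force: [-0.3, 0.0, -0.2]
opening: -0.0002
[0.63224032 0.16687883 0.07656886] [ 2.97286269  0.52288612 50.55421844] [-0.30061297  0.03455347 -0.18811869]
```

View pics/s2.png

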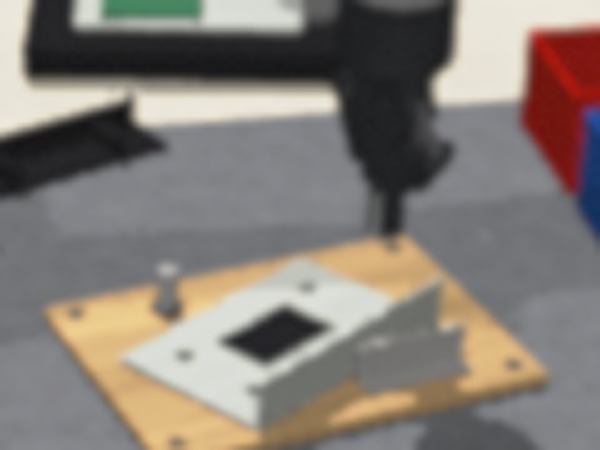

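The fingers hang inside the flange near its far end (tip at crop (392,215)), clear of it. I lower them and start creeping towards jig −y.

```bash
python3 -m creep '[[255,3,0,25,0],[255,3,0,50,0],[255,3,0,50,0],[255,3,2,50,0],[255,3,4,50,0],[255,3,6,50,0],[255,3,8,50,0],[255,3,10,50,0],[255,3,12,50,0],[255,3,14,50,0],[255,3,16,50,0],[255,3,18,50,0]]'; python3 -m creep '[[255,0,2,0,0],[255,0,4,0,0],[255,0,6,0,0],[255,0,8,0,0],[255,0,10,0,0],[255,0,12,0,0]]'
python3 - <<'E'
from h import *
o=ctrl.get_obs(); print(o["tool_pos"],totool(o["contact_force"]))
E
```

```text
t: 3.55
tool_pos: [0.641, 0.1487, 0.0315]
tool_rot: [-3.122, -0.349, -0.0]
contact_force: [-1.5, 2.5, 2.5]
opening: -0.0002
t: 4.05
tool_pos: [0.6438, 0.1369, 0.0314]
tool_rot: [-3.122, -0.349, -0.001]
contact_force: [0.1, 3.5, 1.8]
opening: -0.0001
[0.6437841  0.13689327 0.03140251] [ 0.89937407 -3.37131926 -1.82045338]
```

Contact at about 3 N, so the bracket is sliding. I carry on.

```bash
for i in 1; do python3 -m creep '[[255,0,1.5,0,0],[255,0,3,0,0],[255,0,4.5,0,0],[255,0,6,0,0],[255,0,7.5,0,0],[255,0,9,0,0],[255,0,10,0,0],[255,0,11,0,0],[255,0,12,0,0]]'; done
python3 - <<'E'
from h import *
o=ctrl.get_obs(); print(o["tool_pos"],totool(o["contact_force"]))
x=o["tool_pos"][:2]-[.573,.154];print("jig y",-x[0]*.2207+x[1]*.9753)
save("top","t3.png",(200,105,120,90),5)
E
```

```text
t: 4.8
tool_pos: [0.6457, 0.1283, 0.0315]
tool_rot: [-3.116, -0.348, 0.0]
contact_force: [-0.9, 15.4, 3.8]
opening: -0.0001
[0.64572085 0.12831509 0.03147683] [  2.54762219 -15.26929185  -3.65787838]
jig y -0.04109998467264155
```

View pics/t3.png

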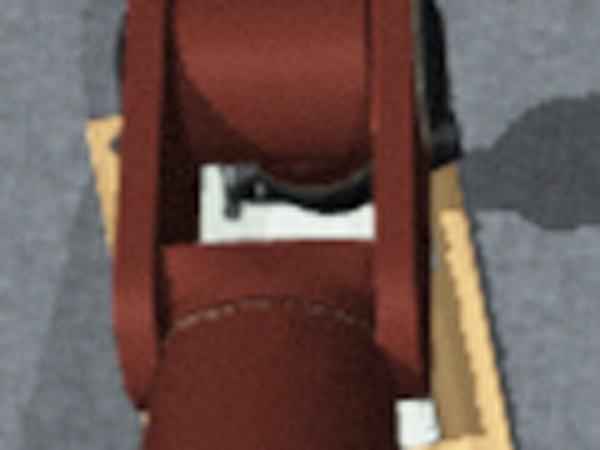

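The arm hides the bracket in the top view. The force rose to 15 N, so I check from the side whether the flange is flush.

Run:
```python
from h import *
save("side","s3.png",(276,120,120,90),6)
```

```text
(no output)
```

View pics/s3.png

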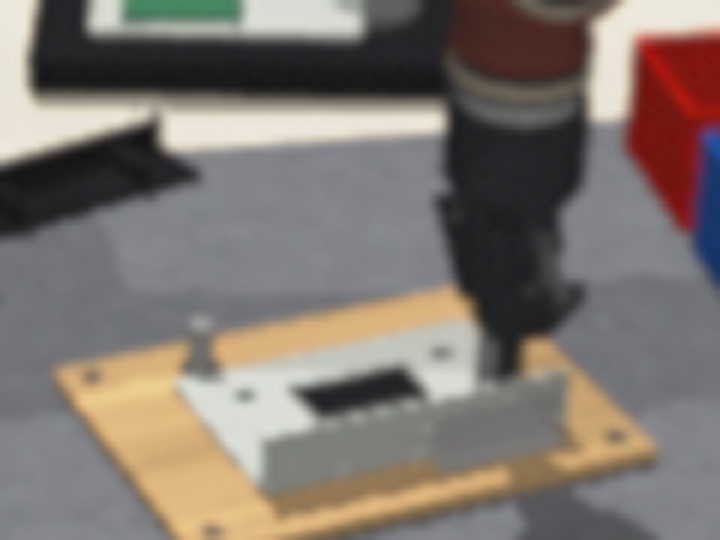

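```bash
python3 -m creep '[[255,0,1,0,0],[255,0,1,0,0],[255,0,2,0,0],[255,0,2,0,0],[255,0,2,0,0]]'
python3 - <<'E'
from h import *
p=np.array([[262,443],[565,373]])/6+[276,120]
w=atz("side",p,.046); d=w[1]-w[0]; print(w,np.linalg.norm(d),np.degrees(np.arctan2(d[1],d[0])))
o=ctrl.get_obs(); print(o["tool_pos"],totool(o["contact_force"]))
E
```

```text
t: 5.32
tool_pos: [0.6457, 0.1282, 0.0315]
tool_rot: [-3.113, -0.348, 0.001]
contact_force: [-3.0, 16.5, 3.7]
opening: -0.0002
[[0.50758063 0.07175489 0.046     ]
 [0.68031984 0.11335939 0.046     ]] 0.17767884562773775 13.54185679902442
[0.64573085 0.1282177  0.03149957] [  0.69593725 -16.75891652  -3.53162239]
```

The flange yaw is 13.5° against 12.8° for the jig, and its outer face sits at the tab's plane, so it is square. I press a little firmer, then back off and raise.

```bash
python3 -m creep '[[255,0,1.5,0,0],[255,0,3,0,0],[255,0,3,0,0],[255,0,3,0,0],[255,0,3,0,0]]'; python3 -m creep '[[255,0,-4,0,0],[255,0,-8,0,0],[255,0,-15,0,0],[255,0,-22,0,0],[255,0,-22,-40,0],[255,0,-22,-80,0],[255,0,-22,-120,0],[255,0,-22,-160,0],[0,0,-22,-175,0]]'
python3 - <<'E'
from h import *
o=ctrl.get_obs(); print(o["tool_pos"],totool(np.array([.483,-.2755,.22])-o["tool_pos"])*1e3, o["contact_force"])
E
```

```text
t: 5.73
tool_pos: [0.6459, 0.1273, 0.0318]
tool_rot: [-3.11, -0.348, 0.002]
contact_force: [-4.9, 24.4, 5.3]
opening: -0.0001
t: 6.48
tool_pos: [0.6452, 0.1417, 0.2139]
tool_rot: [3.121, 0.348, 0.016]
contact_force: [1.0, -0.7, 1.1]
opening: 0.0107
[0.64518951 0.14166418 0.21387267] [-250.07642721  371.17335359   -7.81379487] [ 0.95368408 -0.73269299  1.12343981]
```

Pressed at 24 N. Now over to the clip with the fingers opening.

```bash
python3 -m creep '[[0,-250,371,-8,-0.048],[0,-250,371,-8,-0.048],[0,-250,371,-8,-0.048],[0,-250,371,-8,-0.048],[0,-250,371,-8,-0.048],[0,-250,371,-8,-0.048],[0,-250,371,-8,-0.048],[0,-250,371,-8,-0.048],[0,-250,371,-8,-0.048],[0,-250,371,-8,-0.048],[0,-250,371,-8,-0.048],[0,-250,371,-8,-0.048]]'
python3 - <<'E'
from h import *
np.set_printoptions(precision=4,suppress=True)
o=ctrl.get_obs(); print(o["tool_pos"],o["opening"],totool(np.array([.483,-.2755,.09])-o["tool_pos"])*1e3, Ro.from_rotvec(o["tool_rot"]).as_matrix()[:,0])
save("side","s4.png",(296,175,100,120),5); save("top","t4.png")
m=ctrl.outline_of("top","bracket")
for b in m[:3]:
    c=cv2.minAreaRect(np.argwhere(b["mask"])[:,::-1].astype(np.float32)); w=atz("top",cv2.boxPoints(c),.014); print(b["conf"],w[:,:2].tolist())
T=cv2.imread("pics/raw_t4.png")[105:225,205:325]; S=cv2.imread("pics/s4.png")
cv2.imwrite("pics/m4.png",np.hstack([cv2.resize(T,(400,400),interpolation=cv2.INTER_CUBIC),cv2.resize(S,(333,400))]))
E
```

```text
t: 7.48
tool_pos: [0.478, -0.28, 0.2136]
tool_rot: [3.113, 0.413, -0.004]
contact_force: [-0.7, -0.3, 0.5]
opening: 0.0855
[ 0.478  -0.28    0.2136] 0.08547643242996307 [  6.3139  -3.2372 123.5669] [ 0.9654  0.2609 -0.0026]
0.98 [[0.28333389794334196, 0.3292259051418219], [0.3730179100038534, 0.17439756051374755], [0.269223150790011, 0.1135545186951589], [0.18004432794567438, 0.2680385075464816]]
0.87 [[0.6587437666963379, 0.23983693866566144], [0.6863733617823957, 0.12066880582426169], [0.5069608859489686, 0.07886738791919903], [0.4795716058197353, 0.19743425849027782]]
0.47 [[0.3764980829765827, -0.04868177652515356], [0.4392360346628066, -0.10805822591154167], [0.3800931807931014, -0.17065716187393626], [0.3175678753039334, -0.11128205666829954]]
```

View pics/m4.png

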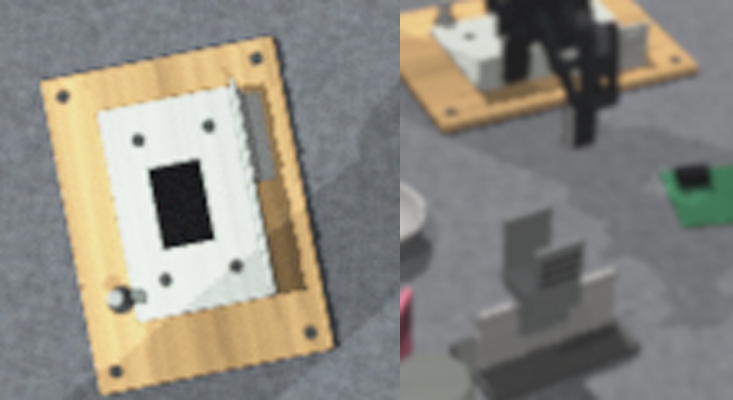

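The top view shows the bracket square, with its corner by the peg at (125,298) and the flange along the tab at (255,130). The fingers are near the clip. I descend in two steps.

```bash
python3 -m creep '[[0,4,-3,30,0],[0,4,-3,55,0],[0,4,-3,55,0],[0,4,-3,55,0]]'
python3 - <<'E'
from h import *
np.set_printoptions(precision=4,suppress=True)
o=ctrl.get_obs(); print(o["tool_pos"],o["opening"],totool(np.array([.483,-.2755,.082])-o["tool_pos"])*1e3, Ro.from_rotvec(o["tool_rot"]).as_matrix()[:,0])
E
```

```text
t: 7.97
tool_pos: [0.483, -0.2693, 0.1574]
tool_rot: [-3.109, -0.427, 0.005]
contact_force: [0.7, -0.7, -0.6]
opening: 0.0854
[ 0.483  -0.2693  0.1574] 0.08536047405918197 [-1.5088  6.2439 75.4085] [ 0.963   0.2694 -0.0028]
```

```bash
python3 -m creep '[[0,-1,6,0,0],[0,-1,6,0,0],[0,-1,6,25,0],[0,-1,6,50,0],[0,-1,6,75,0],[0,-1,6,75,0],[0,-1,6,75,0]]'
python3 - <<'E'
from h import *
np.set_printoptions(precision=4,suppress=True)
o=ctrl.get_obs(); print(o["tool_pos"],o["opening"],o["contact_force"])
save("side","s5.png",(296,175,100,120),5)
E
```

```text
t: 8.55
tool_pos: [0.4842, -0.2773, 0.0845]
tool_rot: [-3.112, -0.424, 0.001]
contact_force: [-0.8, 0.2, 0.9]
opening: 0.0857
[ 0.4842 -0.2773  0.0845] 0.0857074087991354 [-0.795   0.1502  0.9168]
```

View pics/s5.png

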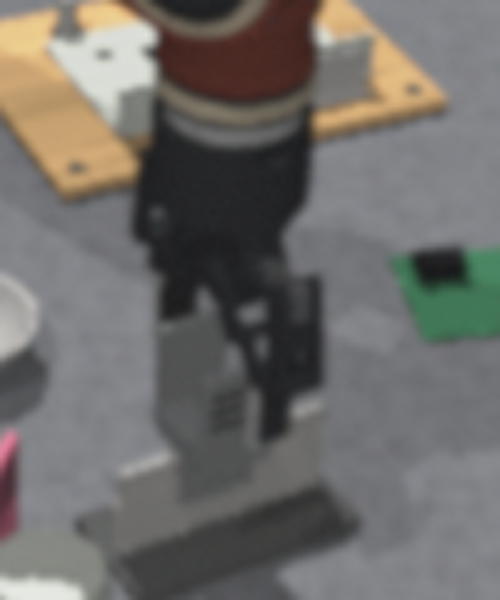

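Run:
```python
from h import *
np.set_printoptions(precision=4,suppress=True)
o=ctrl.get_obs(); R=Ro.from_rotvec(o["tool_rot"]).as_matrix();print(R)
for y in(-.05,0,.05):
    p=proj("side",o["tool_pos"]+R@np.array([0,y,-.013]))[0]; print(y,p,(p-[296,175])*5)
print((proj("side",[[.483,-.2755,.122],[.483,-.2755,.06]])-[296,175])*5)
```

```text
[[ 0.9636  0.2674  0.0017]
 [ 0.2674 -0.9636 -0.0013]
 [ 0.0013  0.0017 -1.    ]]
-0.05 [330.0287 240.288 ] [170.1433 326.4398]
0 [339.6557 251.5038] [218.2785 382.5191]
0.05 [349.8555 263.3774] [269.2774 441.887 ]
[[214.5792 342.5686]
 [209.5184 441.722 ]]
```

The projection confirms that the fingers straddle the tabs (near tip predicted at (269,442), seen at about (272,435)). Squeeze.

```bash
python3 -m creep '[[255,0,0,0,0],[255,0,0,0,0],[255,0,0,0,0],[255,0,0,0,0],[255,0,0,0,0],[255,0,0,0,0],[255,0,0,0,0],[255,0,0,0,0],[255,0,0,0,0],[255,0,0,0,0]]' 28
```

```text
t: 9.43
tool_pos: [0.4859, -0.2782, 0.0869]
tool_rot: [3.11, 0.424, 0.005]
contact_force: [-0.2, 0.8, 7.0]
opening: 0.0369
```

```bash
python3 -m creep '[[255,0,0,-5,0],[255,0,0,-10,0],[255,0,0,-20,0],[255,0,0,-30,0],[255,0,0,-40,0],[255,0,0,-60,0],[255,0,0,-80,0],[255,0,0,-80,0],[255,0,0,-80,0]]'
python3 - <<'E'
from h import *
np.set_printoptions(precision=4,suppress=True)
o=ctrl.get_obs(); print(o["tool_pos"],o["opening"],o["contact_force"])
save("side","s6.png",(276,145,110,130),4.5)
E
```

```text
t: 10.18
tool_pos: [0.4853, -0.2781, 0.1664]
tool_rot: [3.11, 0.424, 0.005]
contact_force: [0.1, 0.6, -1.0]
opening: 0.0361
[ 0.4853 -0.2781  0.1664] 0.036058881369125384 [ 0.0907  0.6474 -1.0175]
```

View pics/s6.png

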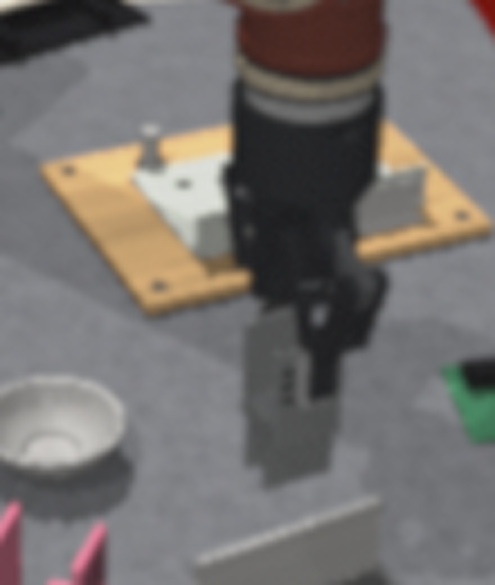

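The clip is lifted, level and held open, at 36 mm over the tabs. Before placing it I check the tab position closely in both views, with the predicted tab outline drawn in red below.

Run:
```python
from h import *
T=cv2.imread("pics/raw_t4.png");S=cv2.imread("pics/raw_s1.png")
a=np.radians(12.75);J=np.array([[np.cos(a),-np.sin(a)],[np.sin(a),np.cos(a)]])
def W(x,y,z): return np.r_[J@[x,y]+[.573,.154],z]
yt=-.0636
def crop(im,n,x,y,ov,w=40,h=30):
    c=cv2.resize(im[y:y+h,x:x+w],(w*10,h*10),interpolation=cv2.INTER_CUBIC)
    if ov:
        for pts in ([(.015,yt,.038),(.09,yt,.038),(.09,yt-.004,.038),(.015,yt-.004,.038)],[(.015,yt-.004,.038),(.09,yt-.004,.038),(.09,yt-.004,.01),(.015,yt-.004,.01)]):
            p=(proj(n,[W(*q) for q in pts])-[x,y]+.5)*10
            cv2.polylines(c,[p.astype(int)],True,(0,0,255),1)
    return c
m=np.vstack([np.hstack([crop(T,"top",260,125,o),crop(S,"side",340,172,o)]) for o in(0,1)])
cv2.imwrite("pics/m5.png",m)
```

```text
(no output)
```

View pics/m5.png

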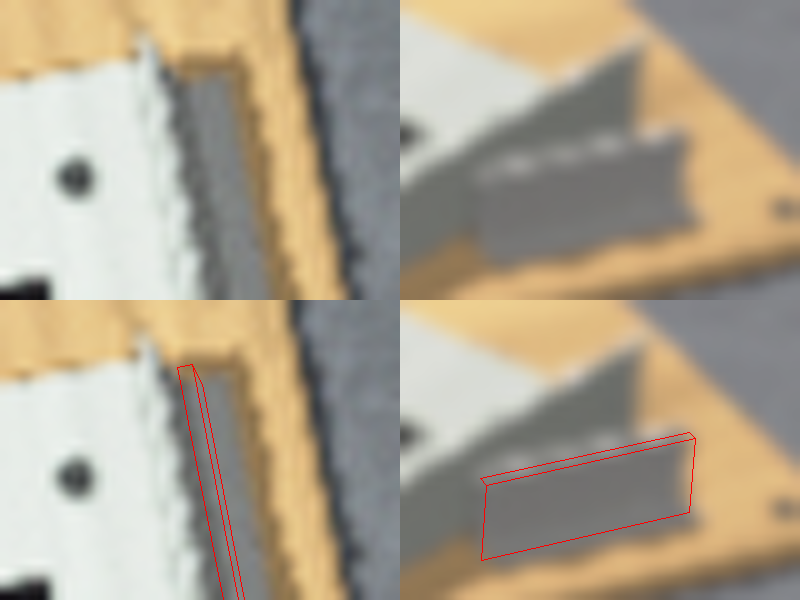

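The tab is within about 2.5 mm of the prediction in both views. Averaging them puts the mid-plane of flange and tab at jig y≈−62.7 mm. I carry the clip over at a moderate pace.

Run:
```python
from h import *
o=ctrl.get_obs(); print(totool(np.array([.6395,.1048,.17])-o["tool_pos"])*1e3)
```

```text
[ 251.67891602 -326.81405468   -5.52747928]
```

```bash
python3 -m creep '[[255,12,-15,-5,0.044],[255,36,-47,-5,0.044],[255,60,-78,-5,0.044],[255,84,-109,-5,0.044],[255,108,-140,-5,0.044],[255,132,-171,-5,0.044],[255,156,-202,-5,0.044],[255,180,-234,-5,0.044],[255,204,-265,-5,0.044],[255,228,-296,-5,0.044],[255,244,-316,-5,0.044],[255,252,-327,-5,0.044]]'
python3 -m creep '[[255,0,0,0,0],[255,0,0,0,0]]'
python3 - <<'E'
from h import *
np.set_printoptions(precision=4,suppress=True)
o=ctrl.get_obs(); R=Ro.from_rotvec(o["tool_rot"]).as_matrix(); print(R[:,0],R[:,2],totool(np.array([.6395,.1048,.12])-o["tool_pos"])*1e3)
E
```

```text
t: 11.23
tool_pos: [0.6392, 0.1082, 0.1669]
tool_rot: [-3.12, -0.36, 0.005]
contact_force: [-0.0, 0.6, -1.0]
opening: 0.037
t: 11.4
tool_pos: [0.6388, 0.105, 0.1677]
tool_rot: [3.121, 0.357, -0.005]
contact_force: [-0.8, -1.0, -1.3]
opening: 0.0361
[ 0.9742  0.2257 -0.003 ] [-0.0028 -0.0009 -1.    ] [ 0.752  0.315 47.658]
```

Aligned. I lower gently and watch for contact where the jaws pass the flange top (TCP ≈ 103 mm).

```bash
python3 -m creep '[[255,0,0,20,0],[255,0,0,40,0],[255,0,0,55,0],[255,0,0,60,0],[255,0,0,63,0],[255,0,0,66,0],[255,0,0,69,0],[255,0,0,72,0]]'
python3 -m creep '[[255,0,0,2,0],[255,0,0,4,0],[255,0,0,4,0]]'
```

```text
t: 12.07
tool_pos: [0.6413, 0.1053, 0.1]
tool_rot: [-3.121, -0.355, -0.006]
contact_force: [-0.2, 0.9, 0.5]
opening: 0.0363
t: 12.32
tool_pos: [0.6394, 0.1051, 0.0929]
tool_rot: [3.121, 0.356, -0.001]
contact_force: [0.6, 0.1, -1.2]
opening: 0.0362
```

No contact with the jaws 10 mm past the top edge, so they straddle it. I go on down.

```bash
python3 -m creep '[[255,0,0,3,0],[255,0,0,6,0],[255,0,0,9,0],[255,0,0,12,0],[255,0,0,14,0],[255,0,0,15,0],[255,0,0,15,0]]'
python3 -m creep '[[255,0,0,1,0],[255,0,0,2,0],[255,0,0,3,0],[255,0,0,4,0],[255,0,0,4,0]]'
```

```text
t: 12.9
tool_pos: [0.6394, 0.1052, 0.0778]
tool_rot: [-3.121, -0.355, 0.001]
contact_force: [-0.2, 0.3, -0.9]
opening: 0.0366
t: 13.32
tool_pos: [0.6395, 0.1051, 0.0741]
tool_rot: [-3.121, -0.356, 0.0]
contact_force: [-1.0, 0.1, -0.8]
opening: 0.0367
```

```bash
python3 -m creep '[[255,0,0,1,0],[255,0,0,2,0],[255,0,0,2,0]]'
python3 -m creep '[[255,0,0,1,0],[255,0,0,2,0],[255,0,0,2,0]]'
```

```text
t: 13.57
tool_pos: [0.6399, 0.1051, 0.073]
tool_rot: [3.121, 0.356, 0.0]
contact_force: [-1.8, -0.3, 2.6]
opening: 0.0362
t: 13.82
tool_pos: [0.64, 0.1052, 0.0729]
tool_rot: [3.121, 0.356, -0.0]
contact_force: [-5.9, -0.4, 10.7]
opening: 0.0368
```

Run:
```python
from h import *
save("side","s7.png",(326,140,80,80),7)
```

```text
(no output)
```

View pics/s7.png

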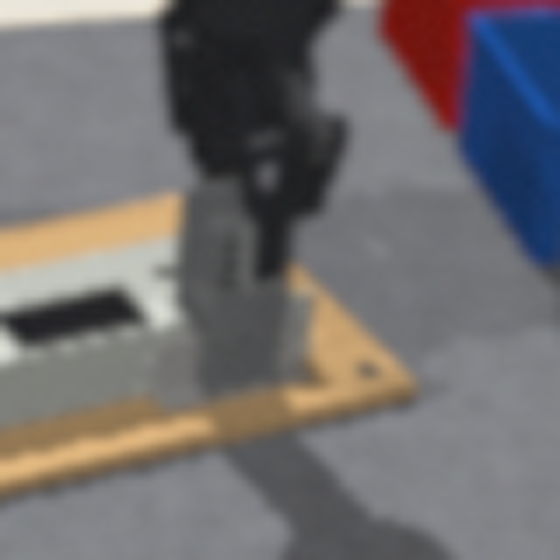

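Contact at TCP 73 mm, exactly where the crotch should meet the flange top. The clip sits upright over both. I release while keeping the light downward press.

```bash
python3 -m creep '[[135,0,0,0,0],[125,0,0,0,0],[115,0,0,0,0],[105,0,0,0,0],[95,0,0,0,0],[60,0,0,0,0],[30,0,0,0,0],[0,0,0,0,0],[0,0,0,0,0],[0,0,0,0,0]]'
```

```text
t: 14.7
tool_pos: [0.6396, 0.1048, 0.0701]
tool_rot: [3.121, 0.355, -0.001]
contact_force: [-0.4, 0.5, -0.8]
opening: 0.0859
```

```bash
python3 -m creep '[[0,0,0,-15,0],[0,0,0,-40,0],[0,0,0,-80,0],[0,0,0,-120,0],[0,0,0,-150,0],[0,-60,80,-150,0],[0,-60,110,-150,0],[0,-60,150,-150,0],[0,-60,190,-150,0],[0,-60,230,-150,0],[0,-60,270,-150,0],[0,-60,300,-150,0]]'
python3 - <<'E'
from h import *
np.set_printoptions(precision=4,suppress=True)
o=ctrl.get_obs(); print(o["tool_pos"],o["contact_force"])
save("side","s8.png"); save("top","t8.png")
T=cv2.imread("pics/raw_t8.png");S=cv2.imread("pics/raw_s8.png")
c=lambda im,x,y,w,h:cv2.resize(im[y:y+h,x:x+w],(400,300),interpolation=cv2.INTER_CUBIC)
a=np.radians(13)
# expected outlines if fully down: tab tops z .108 at jig x ~51+-20
m=np.vstack([np.hstack([c(T,250,115,60,45),c(S,330,155,60,45)]),np.hstack([c(T,130,90,380,210),c(S,216,120,260,195)])])
cv2.imwrite("pics/m8.png",m)
E
```

```text
t: 15.7
tool_pos: [0.6441, -0.1815, 0.2221]
tool_rot: [3.121, 0.355, 0.002]
contact_force: [0.8, 0.4, 0.1]
opening: 0.0851
[ 0.6441 -0.1815  0.2221] [0.7724 0.4446 0.0972]
```

View pics/m8.png

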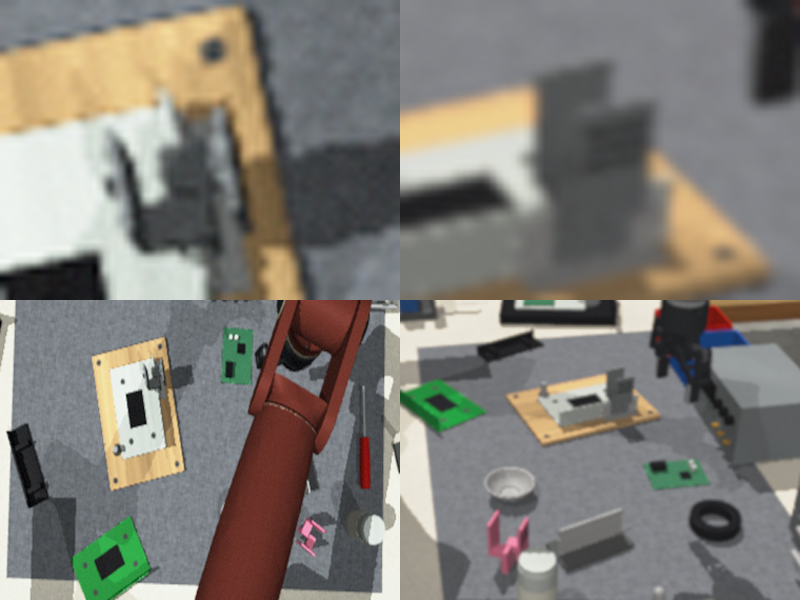

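Run:
```python
from h import *
np.set_printoptions(precision=4,suppress=True)
k=400/60
t=np.array([[217,108],[241,225],[107,135],[135,243]])/k+[250,115]
s=(np.array([[657,101],[587,119],[612,63],[540,78]])-[400,0])/k+[330,155]
r=tri("top",t,"side",s); print(r, r.mean(0), r[0]-r[2])
print(atz("side",s,.108),atz("top",t,.108))
```

```text
[[0.663  0.0909 0.1039 0.0024]
 [0.622  0.0793 0.1043 0.0107]
 [0.6524 0.1332 0.1019 0.0039]
 [0.6121 0.1203 0.1043 0.0073]] [0.6374 0.1059 0.1036 0.0061] [ 0.0106 -0.0423  0.0021 -0.0015]
[[0.662  0.084  0.108 ]
 [0.6256 0.0731 0.108 ]
 [0.6511 0.1225 0.108 ]
 [0.614  0.1139 0.108 ]] [[0.661  0.0908 0.108 ]
 [0.6161 0.0801 0.108 ]
 [0.6493 0.1327 0.108 ]
 [0.6079 0.1206 0.108 ]]
```

The clip's top measures 102–104 mm (108 mm expected when fully down, with no sign of riding high), and it is level and centred on the tab. The robot is clear, so I hand in.

```bash
python3 -c "
from station import ctrl
print(ctrl.finish_job())"
```

```text
the job is handed in; nothing more can be done
None
```

The bracket is square in the jig and the spring clip is upright over flange and tab. I handed the job in at about 16 s on the robot's clock.

**What I did**
- **Bracket:** I pushed the inside of the flange near its far end with closed fingers. It slid at about 3 N, met the tab at about 15 N and was pressed to about 24 N.
- **Clip:** I squeezed it open on the rack at 28 N (37 mm over the tabs) and carried it across. It went down with no contact until the tool was at 73 mm, the height where the crotch should meet the flange's top edge. I pressed it with about 11 N and let it close.

**Last checks**
- **Squareness:** After the push, the bracket's angle measured 13.1° to 13.5° against 12.8° for the jig. Its corner stood by the peg.
- **Clip seating:** The clip is upright, level and centred on the tab. Its top measured 102–104 mm where 108 mm was expected, which I put down to camera error, since the contact on lowering matched.
- **Clip grip:** I judged that it had closed only from the tab spacing (about 43 mm between the tab tops) and the pictures. I did not test it by force.
- **Disagreement between views:** The two cameras differed by about 5 mm in y. I used their average for the tab's place, and the jaws went over cleanly.
- **Rest of the bench:** The bracket looks flat. The other things on the bench that show in the last pictures look undisturbed, but I judged this by eye only.

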